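# Feel for the release groove of a welding jig and press the catch

## Robot

A 6-joint arm with a two-finger parallel gripper is mounted at the origin on the work surface. World frame = base frame: x ahead of the robot, y to its left, z up, the work surface at z = 0. Lengths are in m, angles in degrees, forces in N, time in s.
With the tool pointing down it reaches from about 0.425 to 0.925 m from the base axis. Payload 12.5 kg.
Tool frame: the origin (TCP) lies at the very end of the fingers, on their centre line; the grasp point (between the pads) lies robot.tcp_to_grasp behind it (robot.tcp_to_grasp is the distance from the TCP to the grasp point, in m); z points along the fingers, y is the direction in which the jaws open and shut (so a half turn about z gives the same grasp; the last joint's range is limited). The gripper opens to 85 mm and grips with 20 to 120 N. Pads are 22 mm wide; open, the fingers measure 114 mm over their backs; the gripper's body (76 mm by 85 mm) begins 54 mm behind the grasp point. The pads swing forward as they close: fully open they stand 13 mm farther back than shut.
Start: joints at [57.72, 28.126, 89.318, -0, 62.55, -6.05], TCP at [0.276, 0.561, 0.231] pointing down, gripper open.
Joint ranges: [-177.58, 177.58], [-47.91, 125.51], [2.72, 160], [-65.01, 245.01], [3.68, 167.84], [-153.87, 153.87]. Speed limits (degrees/s): [127.2, 127.2, 159.86, 180, 180, 180].

## Interface

Orientations are given as a 3x3 rotation matrix whose columns are the frame's x, y, z axes.
In Python, from rig import robot, optics gives the robot as it stands. The module is installed in compiled form; this text tells all that it offers.
- The arm moves only by the tool play_rows, never from a script. Its argument "steps" is a list of rows, each a list of 5 numbers: the opening, from -1 (shut) to 1 (fully open), then the shift along the tool's x, y, z as a fraction of full scale, then the turn about the tool's z as a fraction of full scale. In form: [[fingers, x, y, z, twist], ...]. A call has 1 to 5 rows; each row is the pose to reach, as a shift and turn from the pose measured when the call began, along the tool's axes at that moment; what a row does not reach only later rows make up. Full scale, the value 1, is 0.5 m for a shift and 45 degrees for a turn. A row lasts 1/10 s, in which the tool goes at most 50 mm and 8.59 degrees, less where a joint would pass 70% of its speed; a pose out of reach is approached as far as the arm can. A call with a number of a shift or a turn outside -1 to 1 is refused whole. A call with a gripper value outside its range is refused whole. The fingers move at their own pace and stop on an object; the grip force is fixed at half the most. Time passes only in rows, so rows that repeat a pose let the fingers close. It gives the time, the measured TCP pose, the force and the opening at its end, in the units of the state.
- robot.get_state(): the state, without advancing time (a new reading comes with each control period).
- optics.read_camera(name): name is "side" or "top"; returns the picture (480x640x3 uint8, red, green, blue); there is no depth.
- optics.calibration(name): a dict with "mtx" (3x3 intrinsics, pixels), "world_to_cam" (4x4, takes a point from world to camera coordinates). Camera axes: x right, y down, z forward; pixel columns grow to the right and rows downward; lengths in m; the calibration is good to about 2 mm. A picture is of the moment at which its call begins. calibration takes no time and is no camera call.
- robot.finish_job(): hands the job in, once; it reports no verdict.
The state is a dict: "t": time; "qpos": joint angles; "qd": joint speeds; "tau": joint torques, N m; "position": TCP position; "orientation": TCP orientation; "force": force on the tool from outside, world axes, zero at the start; "wrist_torque": the same for the moment, N m; "width": finger opening in m.
Only numpy, scipy, OpenCV 4.12 (cv2) and the standard library are available. Lean on these libraries where they do the work, as an engineer would, in place of code of your own. Each camera call takes 0.05 s, during which the arm holds its last target. There are 200 camera calls.

## Task

The welded bracket is finished and its jig has to be unclamped. Put a fingertip on top of the steel edge at its outer end, beside the upright pin, slide it along the edge away from the pin until it drops into the release groove, press the catch inside the groove fully down so that the jaw opens, then take the hand clear. Work the jaw only through the catch, and leave the bracket sitting in the jig and everything around it where it is.

Things in the scene. Friction and masses are not known exactly. Their poses are not given: they have to be found in the camera images.
- jig: Welding jig fixed to the table: grey bed 220 (x) by 340 (y) by 30 mm high, origin at the centre of its underside, z up; turned differently each time. On it at x = -45 mm, on the robot's side, a straight level steel edge runs along y from -145 to +145 mm, standing clear: beside it the bed is free at 30 mm height from x = -33 to +3 mm. A fixed jaw 20 mm high above the bed is at x = 3 to 15 mm.
- edge_start (a point): Point on top of the edge near its outer end beside the pin (jig x -45, y +122 mm), 76 mm above the table: where the slide starts.
- edge_mid (a point): Middle of the edge's length (jig x -45, y 0 mm), at the height of the bar's top, 75 mm above the table. The edge is a bar 20 mm wide within 62 mm of here and, beyond, fixed end blocks 24 mm wide and 1 mm higher. In the bar is one release groove, its middle within 38 mm of here along the edge, not told: 38 mm long along the edge, 8 mm deep to the catch, open on both sides.
- pin_top (a point): Top of the round upright steel pin, 16 mm across, 96 mm above the table, 5 mm beyond the edge's +y end (jig x -45, y +158 mm); only this end has one.
- lead_block: The fixed steel end block at the pin's end (+y), the start of the slide: 24 mm (x) by 83 mm (y) by 46 mm high; origin at the centre of its underside, which is on the bed (jig x = -45, y = +103.5, 30 mm above the table); axes as the jig's. Its outer end is at +41.5 mm in its own y.
- catch (a joint): How far the catch in the release groove is down, m: 0 up (start), 0.007 fully down (a hard stop, its top then 15 mm below the bar's top). The catch is a plain steel block, 20 mm (x) by 36 mm (y), that fills the groove's floor; it slides straight down, resists with about 4 N plus a little more when pushed fast, has no spring and stays where it is left. It drives the jaw. Fingertips up to 30 mm wide along the edge fit the groove.
- jaw: Sliding steel jaw of the jig, 18 mm (x) by 110 mm (y) by 20 mm high, origin at the centre of its underside, 30 mm above the table. At jig x = 85 mm when closed; the catch moves it in +x by as much as the catch goes down, to 92 mm. Not to be touched.
- bracket_mid (a point): Middle of the finished workpiece that lies loose between the jaws: steel plate 58 by 100 by 8 mm with an upright U of 10 mm bar on it, 56 mm high in all (top 86 mm above the table); this point is 28 mm above its underside.
- bracket: The same workpiece; origin at the centre of its underside, z up. Stays in the jig.
- nut: Loose round steel spacer lying on the bed on the robot's side of the edge, 26 mm across, 16 mm high; origin at the centre of its underside. Bystander.
- offcut: Loose square steel bar on the table on the robot's side of the jig, 22 by 110 by 22 mm, long in its y; origin at the centre of its underside. Bystander.
- can: White spray can, 60 mm across, 160 mm high; origin at the centre of its underside. Bystander.
- magnet: Yellow welding magnet, 70 by 70 by 18 mm, lying flat; origin at the centre of its underside. Bystander.
- disc: Black grinding disc, 110 mm across, 6 mm thick, lying flat; origin at the centre of its underside. Bystander.
- brush: Flat paint brush lying on the table, about 190 mm long in its x, 42 mm wide, 20 mm high; origin under its middle. Bystander.
- stirrup: A second bracket: steel plate 50 by 90 by 6 mm with an upright U of 10 mm bar, 84 mm high; origin at the centre of its underside. Bystander.
There are look-alikes about, which are no part of the job. Leave any orange look-alike of the bracket alone.

How it is judged:
By the outcome, as a careful person would: the job done as asked, in the order asked, and still so for the second after the job is handed in, with the robot touching nothing.
It also fails if it takes over 61 s, if anything falls off the work surface, if the arm or the gripper's body presses on something with over 40 N, if the wrist force passes 120 N, or if a joint passes its speed limit or range.

## Working session

There is one attempt and no reset: what is moved stays moved. The work goes in short steps, Python scripts to look and compute and a tool call to move; the robot and the scene stay as the last step left them, time stands still between calls to the robot, and variables do not carry over. Pictures are saved under pics/ and viewed, about 8 in all and at most 12, crops included, and the job is handed in when it is done.

Besides the shell and the picture viewer there is one more tool, called after ">>>" as name(argument=value, ...), one argument or row to a line, values as JSON. play_rows: Moves the arm, as the interface text tells. Shift numbers are shares of 0.5 m and turn numbers shares of 45 degrees, none past 1 either way. Its arguments: {"type":"object","properties":{"steps":{"type":"array","items":{"type":"array","items":{"type":"number"}}}},"required":["steps"]}

```bash
ls; mkdir -p pics; python3 - <<'E'
from rig import robot, optics
import cv2
for n in("top","side"):
    c=optics.calibration(n);print(n,c)
    cv2.imwrite(f"pics/{n}0.png",optics.read_camera(n)[:,:,::-1])
print(robot.get_state(),robot.tcp_to_grasp)
E
```

```text
pics
top {'mtx': array([[450.49398306,   0.        , 317.89714576],
       [  0.        , 450.49398306, 236.54027322],
       [  0.        ,   0.        ,   1.        ]]), 'world_to_cam': array([[ 0.02021574, -0.99970659, -0.01334411, -0.01471025],
       [-0.99038719, -0.01819699, -0.13712066,  0.5360422 ],
       [ 0.1368376 ,  0.01598783, -0.99046447,  1.22820828],
       [ 0.        ,  0.        ,  0.        ,  1.        ]])}
side {'mtx': array([[451.98860603,   0.        , 316.63160116],
       [  0.        , 451.98860603, 237.77506448],
       [  0.        ,   0.        ,   1.        ]]), 'world_to_cam': array([[ 0.78337681, -0.62142249, -0.01244456, -0.40852928],
       [-0.38958586, -0.47532166, -0.78885498,  0.26504801],
       [ 0.48429705,  0.62281892, -0.61445338,  0.72167087],
       [ 0.        ,  0.        ,  0.        ,  1.        ]])}
{'t': 0.1, 'qpos': array([ 5.77162954e+01,  2.81609995e+01,  8.93448153e+01, -5.37297764e-04,
        6.25471513e+01, -6.05014641e+00]), 'qd': array([-0.06713509, -0.20410333, -0.11228818,  0.08044301,  0.00375993,
        0.00725373]), 'tau': array([ 1.44498019e-03, -6.19448733e+01, -2.62027144e+01, -2.10502426e-04,
        2.98378160e-03, -8.49922390e-05]), 'position': array([0.27615506, 0.56048771, 0.23079378]), 'orientation': array([[-8.97001517e-01,  4.42027196e-01, -4.86715285e-04],
       [ 4.42027455e-01,  8.97001177e-01, -7.85972736e-04],
       [ 8.91628593e-05, -9.20160255e-04, -9.99999573e-01]]), 'force': array([ 0.17617396,  0.42401616, -1.00318317]), 'wrist_torque': array([ 0.00081786, -0.02443171, -0.01522423]), 'width': 0.08555498089891142} 0.0187
```

View pics/top0.png

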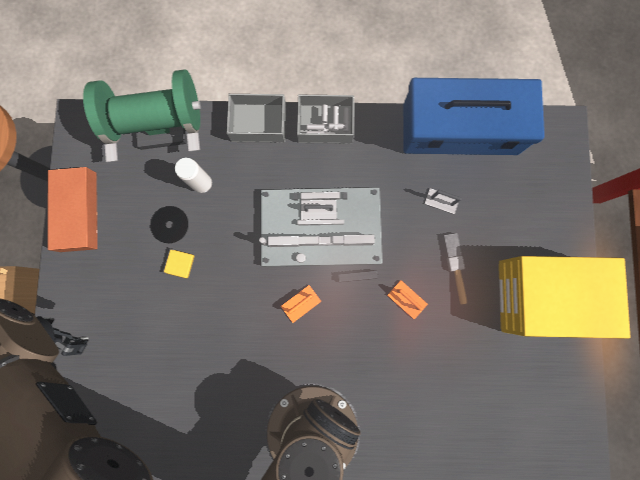

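View pics/side0.png

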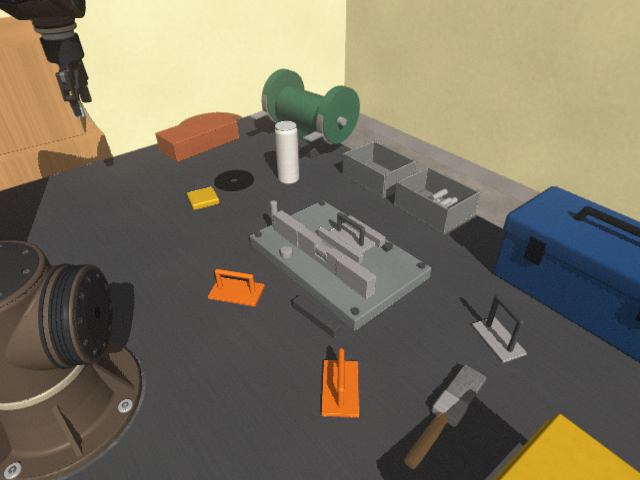

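The top view shows the jig at about (262-382, 188-266), the pin at about (263,240) and the edge running right to about (374,240). The nut is at (299,258). The side view has the pin at about (274,205) and a groove candidate near (320,252). I'll enlarge both.

```bash
python3 - <<'E'
import cv2
a=cv2.imread("pics/top0.png")[180:275,250:392];b=cv2.imread("pics/side0.png")[190:330,240:440]
a=cv2.resize(a,None,fx=5.5,fy=5.5,interpolation=cv2.INTER_CUBIC)
b=cv2.resize(b,None,fx=4,fy=4,interpolation=cv2.INTER_CUBIC)
cv2.imwrite("pics/a1.png",a);cv2.imwrite("pics/b1.png",b)
E
```

```text
(no output)
```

View pics/a1.png

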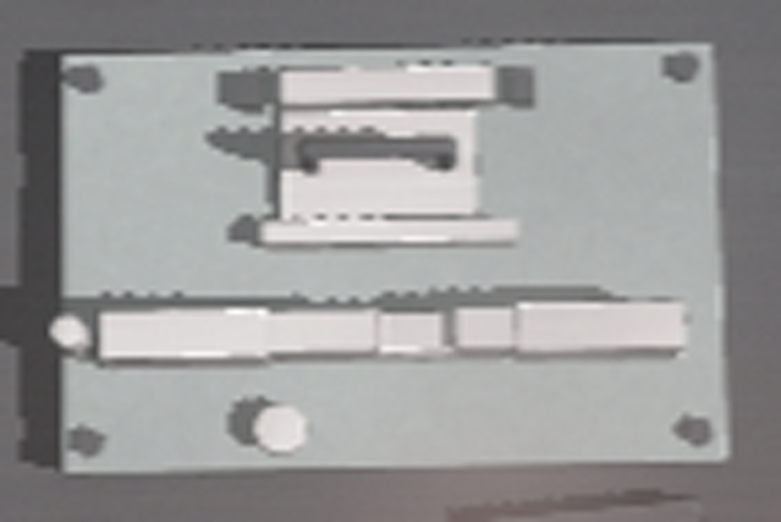

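View pics/b1.png

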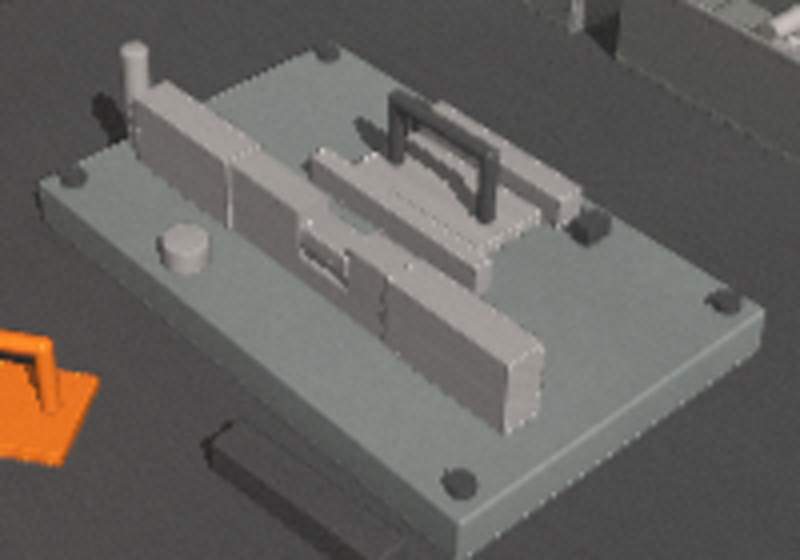

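The crops show the lead block's outer end at crop x≈100 and the far end at x≈684. The groove spans x≈379-457 in the top crop and (300-348, 215-285) in the side crop. The pin top is at (67,328) in the top crop and (134,46) in the side crop.

```bash
cat > h.py <<'E'
import numpy as np,cv2
from rig import optics
C={n:optics.calibration(n) for n in("top","side")}
OFF={"top":(5.5,250,180),"side":(4,240,190)}
def px(n,U):
    s,a,b=OFF[n];return np.array([(U[0]+.5)/s-.5+a,(U[1]+.5)/s-.5+b])
def P(n): return C[n]["mtx"]@C[n]["world_to_cam"][:3]
def tri(a,b):
    X=cv2.triangulatePoints(P("top"),P("side"),px("top",a),px("side",b)).ravel();return X[:3]/X[3]
def plane(n,U,z):
    T=C[n]["world_to_cam"];R=T[:3,:3];c=-R.T@T[:3,3]
    d=R.T@np.linalg.solve(C[n]["mtx"],np.r_[px(n,U),1]);return c+d*(z-c[2])/d[2]
E
python3 - <<'E'
from h import *
np.set_printoptions(precision=4,suppress=True)
pairs={"pin":((68,326),(134,46)),"A_robot":((100,357),(134,101)),"A_far":((100,311),(166,82)),"B_robot":((684,350),(506,364)),"B_far":((684,303),(543,349)),"jigNR":((728,459),(459,521)),"jigFR":((713,44),(763,312)),"jigNL":((63,471),(40,184))}
for k,(a,b) in pairs.items(): print(k,tri(a,b))
z={"pin":.096,"A_robot":.076,"A_far":.076,"B_robot":.076,"B_far":.076,"jigNR":.03,"jigFR":.03,"jigNL":.03}
for k,(a,b) in pairs.items(): print(k,plane("top",a,z[k]),plane("side",b,z[k]))
print("groove top z.075",plane("top",(379,330),.075),plane("top",(457,330),.075),plane("side",(300,214),.075),plane("side",(349,250),.075))
for n in C:
    T=C[n]["world_to_cam"];print(-T[:3,:3].T@T[:3,3])
E
```

```text
pin [0.5173 0.1452 0.0965]
A_robot [0.5057 0.1321 0.0714]
A_far [0.5282 0.1326 0.0741]
B_robot [ 0.5146 -0.1568  0.0772]
B_far [ 0.5385 -0.157   0.0727]
jigNR [ 0.4645 -0.1839  0.0304]
jigFR [ 0.681  -0.176   0.0287]
jigNL [0.4525 0.1545 0.0257]
pin [0.519  0.1444 0.096 ] [0.516  0.1466 0.096 ]
A_robot [0.5065 0.1308 0.076 ] [0.501  0.1271 0.076 ]
A_far [0.5294 0.1316 0.076 ] [0.5253 0.1311 0.076 ]
B_robot [ 0.5153 -0.1573  0.076 ] [ 0.5149 -0.1556  0.076 ]
B_far [ 0.5387 -0.1572  0.076 ] [ 0.5351 -0.1591  0.076 ]
jigNR [ 0.4657 -0.1848  0.03  ] [ 0.4635 -0.183   0.03  ]
jigFR [ 0.6818 -0.1769  0.03  ] [ 0.6783 -0.1763  0.03  ]
jigNL [0.4531 0.1535 0.03  ] [0.449 0.15  0.03 ]
groove top z.075 [ 0.5226 -0.0068  0.075 ] [ 0.5233 -0.0453  0.075 ] [ 0.5108 -0.0084  0.075 ] [ 0.5119 -0.0462  0.075 ]
[ 0.3631 -0.0246  1.2898]
[ 0.0738 -0.5774  0.6474]
```

Two-view heights come to 71-77 mm on the edge (76 expected) and 96.5 mm on the pin (96 expected). The two pictures agree to about 4 mm. That puts the jig yaw at about 1.9° and edge_mid at about (0.5215, -0.0125). The groove middle is at about jig y -14 mm. I'll set the closed fingers with their 22 mm width along the edge.

>>> play_rows(
  steps=[
    [-1,-0.4,-0.28,0,0.9],
    [-1,-0.4,-0.28,0,0.9],
    [-1,-0.4,-0.28,0,0.9],
    [-1,-0.4,-0.28,0,0.9],
    [-1,-0.4,-0.28,0,0.9],
  ],
)

```text
t: 0.6
position: [0.3942, 0.3444, 0.2308]
orientation: [[-0.39, 0.921, -0.001], [0.921, 0.39, -0.001], [-0.001, -0.001, -1.0]]
force: [0.1, -0.0, 1.0]
width: 0.0123
```

```bash
cat > go.py <<'E'
import sys
from h import *
from rig import robot
np.set_printoptions(precision=4,suppress=True)
M=np.array([.5215,-.0125]);yaw=np.radians(1.95)
u=np.array([-np.sin(yaw),np.cos(yaw)]);v=np.array([u[1],-u[0]])
def rep(s,z,off=0):
    st=robot.get_state();R=st["orientation"];p=st["position"]
    g=np.r_[M+s*u+off*v,z];d=R.T@(g-p)
    tw=np.degrees(np.arctan2(np.dot(R[:,1],np.r_[u,0]),np.dot(R[:,0],np.r_[u,0])))
    q=p[:2]-M
    print("t",st["t"],"jig s,off",q@u,q@v,"z",p[2],"F",st["force"],"w",st["width"],"rows frac",d/.5,tw/45)
if __name__=="__main__": rep(*map(float,sys.argv[1:]))
E
python3 go.py .122 .2
```

```text
t 0.6 jig s,off 0.361070096880485 -0.11508885507011377 z 0.2307624757115069 F [ 0.0808 -0.01    0.9632] w 0.012254538097259751 rows frac [-0.5288  0.0438  0.0619] 0.4661477540520412
```

>>> play_rows(
  steps=[
    [-1,-0.529,0.044,0.05,0.466],
    [-1,-0.529,0.044,0.05,0.466],
    [-1,-0.529,0.044,0.05,0.466],
    [-1,-0.529,0.044,0.05,0.466],
    [-1,-0.529,0.044,0.05,0.466],
  ],
)

```text
t: 1.1
position: [0.5094, 0.1239, 0.2075]
orientation: [[-0.034, 0.999, -0.001], [0.999, 0.034, -0.001], [-0.001, -0.001, -1.0]]
force: [0.2, 1.3, -0.5]
width: 0.0
```

```bash
python3 go.py .122 .1
```

```text
t 1.1 jig s,off 0.13672315729661805 -0.007453238849622795 z 0.20745464702548208 F [ 0.16    1.255  -0.4863] w 4.910384975355723e-05 rows frac [-0.0292  0.0151  0.2149] -0.00016018268322840975
```

>>> play_rows(
  steps=[
    [-1,-0.0292,0.015,0.05,0],
    [-1,-0.0292,0.015,0.13,0],
    [-1,-0.0292,0.015,0.215,0],
    [-1,-0.0292,0.015,0.215,0],
    [-1,-0.0292,0.015,0.215,0],
  ],
)

```text
t: 1.6
position: [0.5173, 0.1095, 0.1003]
orientation: [[-0.034, 0.999, -0.002], [0.999, 0.034, -0.001], [-0.001, -0.002, -1.0]]
force: [0.7, -0.5, 0.4]
width: 0.0
```

```bash
python3 go.py .122 .079; python3 - <<'E'
from rig import optics
import cv2,numpy as np
a=optics.read_camera("top")[180:275,250:392,::-1];b=optics.read_camera("side")[150:330,230:430,::-1]
a=cv2.resize(a,(520,348),interpolation=3);b=cv2.resize(b,(800,720),interpolation=3)[:600]
cv2.imwrite("pics/b2.png",b)
E
```

```text
t 1.6 jig s,off 0.12207480572979752 -2.5081703725114812e-05 z 0.10026075189226218 F [ 0.6548 -0.4903  0.4348] w 8.712773610039232e-06 rows frac [-0.0001  0.0002  0.0425] -4.222810402393335e-06
```

View pics/b2.png

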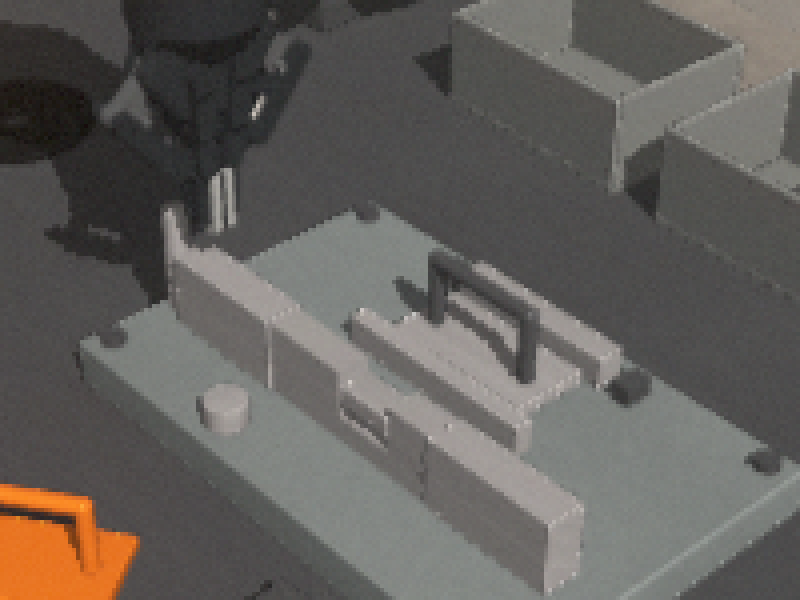

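The closed fingertips, at about (215,232), hang above the lead block's outer end, next to the pin at (170,225) and clear of it. I'll lower gently.

>>> play_rows(
  steps=[
    [-1,0,0,0.036,0],
    [-1,0,0,0.042,0],
    [-1,0,0,0.045,0],
    [-1,0,0,0.047,0],
    [-1,0,0,0.0485,0],
  ],
)

```text
t: 2.2
position: [0.5184, 0.1098, 0.0782]
orientation: [[-0.034, 0.999, 0.003], [0.999, 0.034, -0.001], [-0.001, 0.003, -1.0]]
force: [-0.4, -0.5, -0.0]
width: -0.0002
```

>>> play_rows(
  steps=[
    [-1,0,0,0.001,0],
    [-1,0,0,0.001,0],
  ],
)

```text
t: 2.4
position: [0.5186, 0.1098, 0.078]
orientation: [[-0.034, 0.999, 0.003], [0.999, 0.034, -0.001], [-0.001, 0.003, -1.0]]
force: [-0.3, 0.1, 0.4]
width: -0.0002
```

>>> play_rows(
  steps=[
    [-1,0,0,0.003,0],
    [-1,0,0,0.003,0],
  ],
)

```text
t: 2.6
position: [0.5185, 0.1098, 0.0764]
orientation: [[-0.034, 0.999, 0.003], [0.999, 0.034, -0.001], [-0.001, 0.003, -1.0]]
force: [0.4, 0.2, -0.2]
width: -0.0002
```

```bash
python3 go.py .122 .076; python3 -c "
from rig import robot;s=robot.get_state();print(s['tau'],s['wrist_torque'],s['qd'])"
```

```text
t 2.6 jig s,off 0.12231843729809577 0.0011893245812630295 z 0.0763762686145921 F [ 0.4196  0.2027 -0.1786] w -0.00018025584434777314 rows frac [-0.0006 -0.0024  0.0007] 0.00045421593257710907
[ 5.22776289e-03 -5.68204129e+01 -1.57309198e+01 -1.79824510e-03
 -4.62079514e-02  4.05432445e-05] [ 0.02425622 -0.02133249 -0.0050414 ] [ 0.01701112  0.05938668 -0.03061358  0.03763084  0.18581235 -0.14441442]
```

>>> play_rows(
  steps=[
    [-1,0,-0.0024,0.002,0],
    [-1,0,-0.0024,0.002,0],
    [-1,0,-0.0024,0.002,0],
  ],
)

```text
t: 2.9
position: [0.5182, 0.1097, 0.0761]
orientation: [[-0.034, 0.999, 0.005], [0.999, 0.034, -0.001], [-0.001, 0.005, -1.0]]
force: [1.8, 0.8, 7.3]
width: 0.0003
```

>>> play_rows(
  steps=[
    [-1,0,0,0.003,0],
    [-1,0,0,0.003,0],
    [-1,0,0,0.003,0],
  ],
)

```text
t: 3.2
position: [0.5183, 0.1098, 0.076]
orientation: [[-0.034, 0.999, 0.007], [0.999, 0.034, -0.001], [-0.001, 0.006, -1.0]]
force: [-5.2, -1.0, 21.6]
width: -0.0002
```

Contact found at z = 0.0760, matching the 76 mm edge. Sliding away from the pin with light pressure.

>>> play_rows(
  steps=[
    [-1,-0.012,-0.001,0.002,0],
    [-1,-0.026,-0.001,0.002,0],
    [-1,-0.04,-0.001,0.002,0],
    [-1,-0.054,-0.001,0.002,0],
    [-1,-0.068,-0.001,0.002,0],
  ],
)

```text
t: 3.7
position: [0.5198, 0.0764, 0.076]
orientation: [[-0.034, 0.999, 0.009], [0.999, 0.034, 0.001], [0.0, 0.009, -1.0]]
force: [0.3, 9.5, 11.1]
width: -0.0
```

```bash
python3 go.py -.014 .075
```

```text
t 3.7 jig s,off 0.08892308436046144 0.0013438456358135823 z 0.07604748769556499 F [ 0.3066  9.5184 11.059 ] w -1.2317361415905944e-05 rows frac [-0.2058 -0.0028  0.002 ] 0.0003118566002812183
```

>>> play_rows(
  steps=[
    [-1,-0.012,-0.002,0.0025,0],
    [-1,-0.026,-0.002,0.0025,0],
    [-1,-0.04,-0.002,0.003,0],
    [-1,-0.054,-0.002,0.003,0],
    [-1,-0.068,-0.002,0.004,0],
  ],
)

```text
t: 4.2
position: [0.5212, 0.0435, 0.0757]
orientation: [[-0.034, 0.999, 0.013], [0.999, 0.034, 0.002], [0.002, 0.013, -1.0]]
force: [0.7, 15.1, 22.7]
width: -0.0
```

```bash
python3 go.py -.014 .075
```

```text
t 4.2 jig s,off 0.05598693351250677 0.0015753230464999554 z 0.07574597963864305 F [ 0.6766 15.1137 22.742 ] w -2.8084982594641558e-05 rows frac [-0.14   -0.0031  0.0012] -0.0003955473889192478
```

>>> play_rows(
  steps=[
    [-1,-0.012,-0.003,0.003,0],
    [-1,-0.026,-0.003,0.003,0],
    [-1,-0.038,-0.003,0.003,0],
    [-1,-0.05,-0.003,0.003,0],
    [-1,-0.06,-0.003,0.003,0],
  ],
)

```text
t: 4.7
position: [0.5212, 0.014, 0.075]
orientation: [[-0.033, 0.999, 0.015], [0.999, 0.033, 0.003], [0.002, 0.015, -1.0]]
force: [0.5, 9.8, 12.4]
width: -0.0003
```

```bash
python3 go.py -.014 .075
```

```text
t 4.7 jig s,off 0.02646073570918295 0.000616234007056835 z 0.07504641526528578 F [ 0.5353  9.8395 12.4009] w -0.0003429621890525146 rows frac [-0.0809 -0.0012 -0.0001] -0.0009133297269443881
```

On the bar at 75.0 mm. Next comes the approach to the groove.

>>> play_rows(
  steps=[
    [-1,-0.012,-0.001,0.003,0],
    [-1,-0.024,-0.001,0.003,0],
    [-1,-0.036,-0.001,0.003,0],
    [-1,-0.046,-0.001,0.003,0],
    [-1,-0.054,-0.001,0.003,0],
  ],
)

```text
t: 5.2
position: [0.5224, -0.0122, 0.0748]
orientation: [[-0.033, 0.999, 0.018], [0.999, 0.033, 0.004], [0.003, 0.018, -1.0]]
force: [0.9, 10.7, 16.3]
width: 0.0002
```

>>> play_rows(
  steps=[
    [-1,-0.008,0,0.003,0],
    [-1,-0.014,0,0.003,0],
    [-1,-0.02,0,0.003,0],
  ],
)

```text
t: 5.5
position: [0.5226, -0.0223, 0.0732]
orientation: [[-0.033, 0.999, 0.017], [0.999, 0.033, 0.004], [0.003, 0.017, -1.0]]
force: [0.2, 0.2, 0.1]
width: -0.0004
```

```bash
python3 go.py -.014 .065
```

```text
t 5.5 jig s,off -0.009877990024272941 0.0008077389272092108 z 0.07317864256371179 F [0.2338 0.228  0.0829] w -0.000376969908131895 rows frac [-0.0083 -0.0019  0.0163] -0.0011421223300789323
```

The force went to zero and z fell to 73.2 mm, so the tip has dropped into the groove. Centring and pressing down.

>>> play_rows(
  steps=[
    [-1,-0.006,-0.001,0.004,0],
    [-1,-0.008,-0.002,0.01,0],
    [-1,-0.008,-0.002,0.013,0],
    [-1,-0.008,-0.002,0.016,0],
    [-1,-0.008,-0.002,0.019,0],
  ],
)

```text
t: 6.0
position: [0.5219, -0.0264, 0.0636]
orientation: [[-0.033, 0.999, 0.017], [0.999, 0.033, 0.004], [0.003, 0.017, -1.0]]
force: [-1.6, -3.4, 4.0]
width: -0.0001
```

```bash
python3 go.py -.014 .060
```

```text
t 6.0 jig s,off -0.013930630461888032 -0.00010180867486698159 z 0.0635669013221079 F [-1.5754 -3.4179  3.9724] w -0.0001438743460561285 rows frac [-0.0002  0.0001  0.0071] -0.0011319921271318763
```

>>> play_rows(
  steps=[
    [-1,0,0,0.003,0],
    [-1,0,0,0.006,0],
    [-1,0,0,0.008,0],
    [-1,0,0,0.01,0],
    [-1,0,0,0.01,0],
  ],
)

```text
t: 6.5
position: [0.522, -0.0264, 0.0598]
orientation: [[-0.033, 0.999, 0.018], [0.999, 0.033, 0.003], [0.003, 0.018, -1.0]]
force: [-6.7, -2.5, 24.3]
width: 0.0001
```

>>> play_rows(
  steps=[
    [-1,0,0,0.003,0],
    [-1,0,0,0.004,0],
    [-1,0,0,0.004,0],
  ],
)

```text
t: 6.8
position: [0.522, -0.0264, 0.0597]
orientation: [[-0.034, 0.999, 0.019], [0.999, 0.034, 0.003], [0.002, 0.019, -1.0]]
force: [-9.2, -1.5, 33.1]
width: 0.0001
```

```bash
python3 go.py -.014 .060
```

```text
t 6.8 jig s,off -0.013921522807851843 2.824863719815475e-05 z 0.05974098804142055 F [-9.2431 -1.5376 33.1105] w 0.00010441812777588836 rows frac [-0.0002 -0.     -0.0005] -0.00048357915437301176
```

Hard stop at z = 0.0597 with 33 N, so the catch is fully down. Lifting straight up and clear.

>>> play_rows(
  steps=[
    [-1,0,0,-0.02,0],
    [-1,0,0,-0.06,0],
    [-1,0,0,-0.15,0],
    [-1,0,0,-0.25,0],
    [-1,0,0,-0.34,0],
  ],
)

```text
t: 7.3
position: [0.5186, -0.0266, 0.2318]
orientation: [[-0.034, 0.999, 0.02], [0.999, 0.034, 0.003], [0.003, 0.02, -1.0]]
force: [0.7, 0.7, 0.3]
width: -0.0001
```

>>> play_rows(
  steps=[
    [-1,0.1,-0.1,-0.03,0],
    [-1,0.2,-0.2,-0.03,0],
    [-1,0.3,-0.2,-0.03,0],
    [-1,0.4,-0.2,-0.03,0],
    [-1,0.45,-0.2,-0.03,0],
  ],
)

```text
t: 7.8
position: [0.4108, 0.187, 0.2458]
orientation: [[-0.033, 0.999, 0.021], [0.999, 0.033, 0.004], [0.003, 0.021, -1.0]]
force: [1.1, -0.3, 0.3]
width: 0.0003
```

>>> play_rows(
  steps=[
    [-1,0.1,0,0,0],
    [-1,0.2,0,0,0],
    [-1,0.3,0,0,0],
    [-1,0.3,0,0,0],
    [-1,0.3,0,0,0],
  ],
)

```text
t: 8.3
position: [0.4052, 0.3379, 0.2457]
orientation: [[-0.036, 0.999, 0.02], [0.999, 0.036, 0.004], [0.003, 0.02, -1.0]]
force: [-0.3, 0.2, 0.2]
width: -0.0001
```

```bash
python3 - <<'E'
from rig import optics,robot
import cv2,numpy as np
t=optics.read_camera("top")[:,:,::-1];s=optics.read_camera("side")[:,:,::-1]
cv2.imwrite("pics/top9.png",t);cv2.imwrite("pics/side9.png",s)
a=cv2.resize(t[180:275,250:392],None,fx=5.5,fy=5.5,interpolation=2)
b=cv2.resize(s[190:330,240:440],None,fx=4,fy=4,interpolation=2)
cv2.imwrite("pics/a9.png",a);cv2.imwrite("pics/b9.png",b)
for n,i in(("top",t),("side",s)):
    d=cv2.absdiff(i,cv2.imread(f"pics/{n}0.png")).max(2);m=cv2.morphologyEx((d>50).astype("uint8"),2,np.ones((2,2)))
    k,_,st,_=cv2.connectedComponentsWithStats(m);print(n,[x.tolist() for x in st[1:] if x[4]>=6])
print(robot.get_state()["position"],robot.get_state()["force"])
E
```

```text
top [[296, 191, 6, 2, 12], [303, 197, 35, 3, 81], [299, 198, 3, 2, 6], [49, 208, 50, 43, 1516], [126, 237, 4, 3, 8], [143, 239, 4, 4, 11], [148, 245, 9, 15, 72], [111, 248, 5, 3, 11], [101, 251, 9, 7, 24], [91, 261, 3, 2, 6], [81, 265, 6, 5, 14], [0, 269, 34, 53, 579], [165, 270, 9, 7, 32], [89, 276, 47, 54, 909], [169, 278, 4, 3, 8], [128, 300, 4, 3, 8], [36, 317, 27, 24, 278], [2, 318, 11, 20, 142], [92, 328, 13, 24, 175], [0, 333, 2, 4, 8], [61, 332, 10, 4, 20], [2, 338, 5, 5, 17], [65, 338, 22, 8, 115], [158, 341, 14, 33, 107], [0, 343, 3, 4, 10], [58, 343, 7, 7, 28], [65, 349, 8, 4, 26], [168, 349, 27, 57, 692], [0, 353, 28, 87, 1350], [23, 353, 30, 10, 146], [94, 353, 8, 4, 27], [93, 358, 7, 4, 21], [93, 363, 3, 2, 6], [97, 363, 4, 2, 8], [90, 368, 11, 23, 149], [42, 403, 8, 4, 20], [26, 407, 63, 73, 2925], [336, 407, 5, 4, 12], [157, 414, 40, 20, 435], [311, 415, 7, 2, 14], [350, 421, 11, 14, 53], [336, 423, 5, 4, 11], [351, 432, 6, 4, 12], [331, 435, 4, 4, 10], [352, 439, 4, 5, 11], [341, 442, 11, 6, 26], [358, 442, 3, 5, 12], [339, 448, 3, 3, 7], [248, 451, 25, 29, 285], [346, 450, 11, 10, 60], [272, 452, 4, 6, 15], [109, 461, 5, 4, 18], [344, 464, 3, 6, 15], [185, 473, 7, 7, 30]]
side [[0, 0, 93, 118, 4667], [88, 0, 110, 162, 6615], [83, 114, 2, 4, 8], [98, 136, 14, 25, 237], [39, 151, 32, 28, 660], [72, 150, 21, 9, 115], [356, 217, 33, 22, 79], [74, 282, 3, 3, 8], [49, 285, 4, 4, 11], [72, 286, 4, 7, 19], [37, 292, 5, 4, 12], [44, 294, 7, 22, 92], [70, 301, 3, 5, 11], [13, 302, 27, 57, 669], [70, 310, 9, 41, 129], [40, 322, 4, 7, 19], [45, 325, 8, 24, 98], [39, 341, 4, 9, 26], [51, 350, 3, 2, 6], [17, 355, 2, 4, 8], [47, 366, 38, 29, 323], [22, 371, 2, 3, 6], [18, 376, 2, 3, 6], [22, 381, 10, 7, 27]]
[0.40568045 0.33625668 0.24607712] [ 0.73949966 -1.4066572   0.15191439]
```

View pics/a9.png

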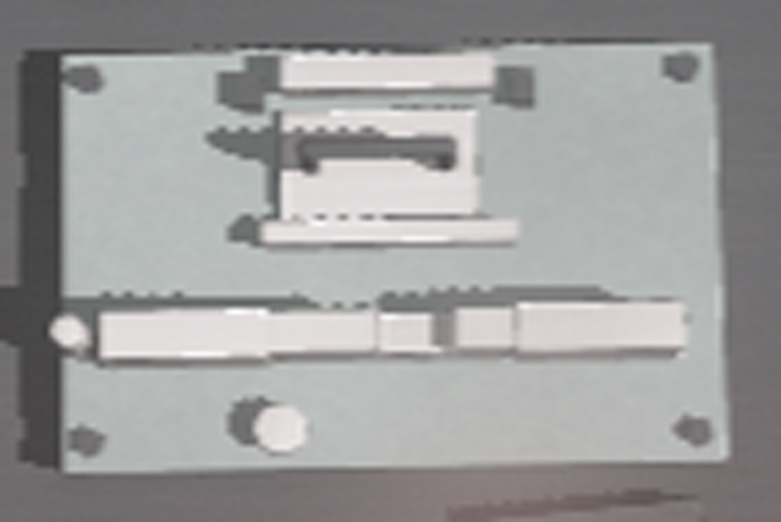

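View pics/b9.png

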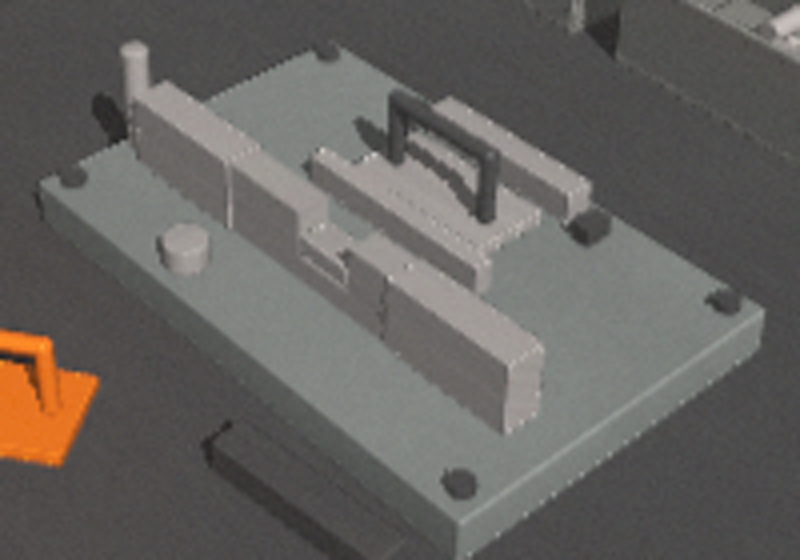

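The after pictures show the jaw's lower edge moved from y≈105 to y≈91 in the top crop, about 7 mm. The catch sits lower in the groove at (380-435, 332), and the bracket and nut have not moved.

```bash
python3 -c "
from rig import robot;print(robot.finish_job())"
```

```text
the job is handed in; nothing more can be done
None
```

I unclamped the jig and handed the job in at about 8.4 s of the 61 s allowed; `finish_job` gives no verdict.

- **Start of the slide:** the closed fingertips touched the lead block beside the pin at z = 76.0 mm, clear of the pin.
- **Slide and drop:** I slid them along the edge away from the pin with roughly 10–23 N of contact force. They passed onto the bar at 75.0 mm and dropped into the groove, where the force went to zero at about jig y -10 mm.
- **Catch:** at jig y -14 mm I pressed the catch to its hard stop. The tip stood at z = 59.7 mm (60 expected) with 33 N.
- **Clear:** I lifted straight up and moved the hand away. It ended about 0.25 m above the table with essentially no force on it.

**Last checks:** the jaw had opened by about 7 mm in the top view, and the catch sat visibly lower in the groove. The bracket and nut were unchanged in both views. The other picture differences lie in the areas of the arm and its shadow. A few of those in the top view are next to the magnet. I took them for shadow, since the hand never went low there, and did not check them further.

**Disagreements:** before moving, the two cameras differed by up to about 5 mm on single block corners, and two-view heights came out at 71–77 mm against 76. The contact heights then matched the given values. The tool also picked up about 1° of tilt from the pressing, with no visible effect.

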